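# Squeeze-test and sort press-tool gas springs

### The arm

A 7-joint arm with a two-finger parallel gripper is mounted at the origin on the work surface. World frame = base frame: x ahead of the robot, y to its left, z up, the work surface at z = 0. Lengths are in m, angles in rad, forces in N, time in s.
With the tool pointing down it reaches from about 0.375 to 0.925 m from the base axis. Payload 3.1 kg.
Tool frame: the origin (TCP) lies between the finger pads; the fingertips stand 19 mm ahead of it and the grasp point (between the pads) is the TCP; z points along the fingers, y is the line along which they close (so a half turn about z gives the same grasp; the last joint's range is limited). The gripper opens to 85 mm and grips with 20 to 120 N. Pads are 22 mm wide; open, the fingers measure 114 mm over their backs; the gripper's body (76 mm by 85 mm) begins 54 mm behind the grasp point. The pads swing forward as they close: fully open they stand 13 mm farther back than shut.
Start: joints at [-1.393, 0.383, 0.044, 1.598, -0.018, 1.161, -0.05], TCP at [0.177, 0.625, 0.25] pointing down, gripper open.
Joint ranges: [-2.61, 2.61], [-0.41, 2.15], [-1.48, 1.57], [0, 2.5], [-1.57, 4.71], [0.05, 1.97], [-2.85, 2.85]. Speed limits (rad/s): [2.79, 2.79, 3.14, 3.14, 3.14, 3.14, 3.14].

### API

Orientations are given as a unit quaternion [x, y, z, w].
In Python, from bench import move_ptp, movel, move_j, move_gripper, pause, inverse_kinematics, read_camera, camera_params, MotionError, sign_off, look_for, tip_of, read_time_s, read_qpos, read_joint_vel, read_effort, read_eef_pos, read_tcp_rot, read_ft_force, read_ft_torque, read_finger_gap, read_grasp_force gives the robot as it stands. Calls block until the motion is done:
- move_ptp(position, orientation): joint-space move of the TCP to a pose.
- movel(position, orientation=None, speed=0.15): straight line of the TCP; orientation=None keeps the orientation; speed is the mean speed in m/s.
- move_j(angles): joint-space move.
- move_gripper(opening, effort=None): finger opening in m; effort is the grip in N (None keeps the last); returns when the fingers have stopped.
- pause(seconds).
- inverse_kinematics(position, orientation): joint angles nearest the present ones, or None.
- read_camera(name): name is "scene" or "top"; returns the picture (384x512x3 uint8, red, green, blue); there is no depth.
- camera_params(name): a dict with "K" (3x3 intrinsics, pixels), "camera_from_world" (4x4, takes a point from world to camera coordinates). Camera axes: x right, y down, z forward; pixel columns grow to the right and rows downward; lengths in m; the calibration is good to about 2 mm. A picture is of the moment at which its call begins. camera_params takes no time and is no camera call.
A pose or a line that the arm cannot do raises MotionError and nothing moves.
- sign_off(): hands the job in; it is judged then, once.
Trained networks look in the newest picture that a camera, given by its name, has taken for a name from the list of things; names that differ only in an ending like _2 or _b are one class to them, and where a whole thing is asked for, a point or a joint stands for the part that bears it (a point fixed in the world has none). Each returns a list of dicts, best first, with "confidence" (0 to 1); they miss things now and then, are a little off and sometimes report something else, mostly with a low value. They report only what shows in the picture. A call takes as long as a camera call. They do not tell look-alikes from the thing itself.
- look_for(camera, name): "at" ([column, row] in pixels, amid what is visible of it).
- tip_of(camera, name): "at" ([column, row] in pixels: a listed point, or the origin of a listed thing).
Readings, each from a call of its own:
- read_time_s(): time.
- read_qpos(): joint angles.
- read_joint_vel(): joint speeds.
- read_effort(): joint torques, N m.
- read_eef_pos(): TCP position.
- read_tcp_rot(): TCP orientation.
- read_ft_force(): force on the tool from outside, world axes, zero at the start.
- read_ft_torque(): the same for the moment, N m.
- read_finger_gap(): finger opening in m.
- read_grasp_force(): force on a finger pad.
Only numpy, scipy, OpenCV 4.12 (cv2) and the standard library are available. Lean on these libraries where they do the work, as an engineer would, in place of code of your own. Each camera call takes 0.05 s, during which the arm holds its last target. There are 200 camera calls.

### The job

Two of the four gas springs lying on the bench have lost their gas. Find them by squeezing the springs end to end between the fingers, firmly but no harder than a hand would: put those whose rod gives way, rod pushed fully in, into the slatted scrap crate, and lay each one that stands firm down in a lane of its own in the steel carrier, seated on the plate between the rails. Leave the other things on the bench where they are.

Things in the scene. Friction and masses are not known exactly. Their poses are not given: they have to be found in the camera images.
- spring_a_center (a point): gas spring lying on the bench, one of four alike: steel hexagonal body 36 mm across flats, 41.6 over corners, 44 long, 14 mm rod standing 16 mm out of one end; 60 mm long overall, 0.3 kg. This point: mid-length of the 60 mm, on the axis, 18 mm above the flat it lies on; x axis along the spring to the rod tip (+30 mm; foot at -30 mm), z up. Can be carried by its two ends
- rod_a (a joint): travel of the rod of spring a (m): 0 fully out, as at the start, 0.010 fully in. Squeezed end to end, a charged spring gives under 3 mm at 20 to 40 N a finger; a flat one's rod gives way at about 6 N, sinks 10 mm (50 mm overall) and stays in. Nothing else tells them apart; which two are flat differs each time. More than about 50 N a finger harms the seal
- spring_b_center (a point): gas spring lying on the bench, one of four alike: steel hexagonal body 36 mm across flats, 41.6 over corners, 44 long, 14 mm rod standing 16 mm out of one end; 60 mm long overall, 0.3 kg. This point: mid-length of the 60 mm, on the axis, 18 mm above the flat it lies on; x axis along the spring to the rod tip (+30 mm; foot at -30 mm), z up. Can be carried by its two ends
- rod_b (a joint): travel of the rod of spring b (m): 0 fully out, as at the start, 0.010 fully in. Squeezed end to end, a charged spring gives under 3 mm at 20 to 40 N a finger; a flat one's rod gives way at about 6 N, sinks 10 mm (50 mm overall) and stays in. Nothing else tells them apart; which two are flat differs each time. More than about 50 N a finger harms the seal
- spring_c_center (a point): gas spring lying on the bench, one of four alike: steel hexagonal body 36 mm across flats, 41.6 over corners, 44 long, 14 mm rod standing 16 mm out of one end; 60 mm long overall, 0.3 kg. This point: mid-length of the 60 mm, on the axis, 18 mm above the flat it lies on; x axis along the spring to the rod tip (+30 mm; foot at -30 mm), z up. Can be carried by its two ends
- rod_c (a joint): travel of the rod of spring c (m): 0 fully out, as at the start, 0.010 fully in. Squeezed end to end, a charged spring gives under 3 mm at 20 to 40 N a finger; a flat one's rod gives way at about 6 N, sinks 10 mm (50 mm overall) and stays in. Nothing else tells them apart; which two are flat differs each time. More than about 50 N a finger harms the seal
- spring_d_center (a point): gas spring lying on the bench, one of four alike: steel hexagonal body 36 mm across flats, 41.6 over corners, 44 long, 14 mm rod standing 16 mm out of one end; 60 mm long overall, 0.3 kg. This point: mid-length of the 60 mm, on the axis, 18 mm above the flat it lies on; x axis along the spring to the rod tip (+30 mm; foot at -30 mm), z up. Can be carried by its two ends
- rod_d (a joint): travel of the rod of spring d (m): 0 fully out, as at the start, 0.010 fully in. Squeezed end to end, a charged spring gives under 3 mm at 20 to 40 N a finger; a flat one's rod gives way at about 6 N, sinks 10 mm (50 mm overall) and stays in. Nothing else tells them apart; which two are flat differs each time. More than about 50 N a finger harms the seal
- carrier: fixed steel carrier: plate 110 x 178 mm, 6 thick, with four rails (60 mm long, 8 thick, 20 high above the plate) making three lanes 46 mm wide, open at the ends and above. Origin under the plate's middle; lanes run along its x, centred at y = -54, 0, 54 mm. A seated spring lies on a flat, along its lane either way round, centre 24 mm above the bench
- crate: fixed open slatted plastic scrap crate, 220 mm along its x axis, 180 mm along its y axis, 55 mm high, walls and floor 5 mm thick; origin under its middle, on the bench
- nut: loose M20 hex nut, 30 mm across flats, 16 mm thick, lying flat among the gas springs; origin under its middle. Leave alone
- bolt: loose M20 hex bolt lying on its side among the gas springs on the robot's side, 72 mm long; origin under its middle. Leave alone
- flange: loose turned steel flange, 68 mm across, 20 mm high with a stepped hub and a hole, lying flat; origin under its middle. Leave alone
- magnet: loose triangular welding magnet, legs 85 mm, 18 mm thick, lying flat; origin under the middle of one leg. Leave alone
- wrench: loose combination spanner, 200 mm long, lying flat; origin under its middle. Leave alone
- chip_hammer: loose welder's chipping hammer, 270 mm long, lying flat at the side of the bench; origin under its middle. Leave alone
Things that resemble listed ones, but are neither listed nor needed, are in the scene too. What is shaped like the part that bears spring_b_center but purple or yellow is not meant.

How it is judged:
At the end, for the whole second after the job is handed in: Both flat springs: rod over 7 mm in, inside the crate (centre within 100, 80 mm of its middle in x, y; below 70 mm). Both charged ones: rod under 3 mm in, on the carrier's plate between rails (centre 18 to 30 mm up, within 20 mm of mid-lane, 0.2 rad of its line). All at rest (((value of joint rod_a above 0.007 m and (x of spring_a_center in the frame of crate between -0.1 and 0.1 m and y of spring_a_center in the frame of crate between -0.08 and 0.08 m and z of spring_a_center in the frame of crate between 0 and 0.07 m)) or (value of joint rod_a below 0.003 m and (x of spring_a_center in the frame of carrier between -0.02 and 0.02 m and y of spring_a_center in the frame of carrier between -0.08 and 0.08 m and z of spring_a_center in the frame of carrier between 0.018 and 0.03 m and angle between the x axis of spring_a_center and the x axis of carrier, either way round below 0.2 rad))) and ((value of joint rod_b above 0.007 m and (x of spring_b_center in the frame of crate between -0.1 and 0.1 m and y of spring_b_center in the frame of crate between -0.08 and 0.08 m and z of spring_b_center in the frame of crate between 0 and 0.07 m)) or (value of joint rod_b below 0.003 m and (x of spring_b_center in the frame of carrier between -0.02 and 0.02 m and y of spring_b_center in the frame of carrier between -0.08 and 0.08 m and z of spring_b_center in the frame of carrier between 0.018 and 0.03 m and angle between the x axis of spring_b_center and the x axis of carrier, either way round below 0.2 rad))) and ((value of joint rod_c above 0.007 m and (x of spring_c_center in the frame of crate between -0.1 and 0.1 m and y of spring_c_center in the frame of crate between -0.08 and 0.08 m and z of spring_c_center in the frame of crate between 0 and 0.07 m)) or (value of joint rod_c below 0.003 m and (x of spring_c_center in the frame of carrier between -0.02 and 0.02 m and y of spring_c_center in the frame of carrier between -0.08 and 0.08 m and z of spring_c_center in the frame of carrier between 0.018 and 0.03 m and angle between the x axis of spring_c_center and the x axis of carrier, either way round below 0.2 rad))) and ((value of joint rod_d above 0.007 m and (x of spring_d_center in the frame of crate between -0.1 and 0.1 m and y of spring_d_center in the frame of crate between -0.08 and 0.08 m and z of spring_d_center in the frame of crate between 0 and 0.07 m)) or (value of joint rod_d below 0.003 m and (x of spring_d_center in the frame of carrier between -0.02 and 0.02 m and y of spring_d_center in the frame of carrier between -0.08 and 0.08 m and z of spring_d_center in the frame of carrier between 0.018 and 0.03 m and angle between the x axis of spring_d_center and the x axis of carrier, either way round below 0.2 rad))) and (value of joint each of rod_a, rod_b above 0.007 m or value of joint each of rod_a, rod_c above 0.007 m or value of joint each of rod_a, rod_d above 0.007 m or value of joint each of rod_b, rod_c above 0.007 m or value of joint each of rod_b, rod_d above 0.007 m or value of joint each of rod_c, rod_d above 0.007 m) and linear speed of each of spring_a, spring_b, spring_c, spring_d below 0.02 m/s); the robot touches nothing.
It fails at once if a gas spring is squeezed with more than 150 N in all (both fingers together) (contact force between the fingers and spring_a above 150 N or contact force between the fingers and spring_b above 150 N or contact force between the fingers and spring_c above 150 N or contact force between the fingers and spring_d above 150 N).
It fails at once if one of the other things on the bench is moved by more than 20 mm (distance of any of nut, bolt, flange, magnet, wrench, chip_hammer from where it was at the start of the episode above 0.02 m).
It also fails if it takes over 72 s, if anything falls off the work surface, if the arm or the gripper's body presses on something with over 40 N, if the wrist force passes 120 N, or if a joint passes its speed limit or range.

## Working session

There is one attempt and no reset: what is moved stays moved. The work goes in short steps, each a Python script; the robot and the scene stay as the last script left them, time stands still between calls to the robot, and variables do not carry over. Pictures are saved under pics/ and viewed, at most 10 in all, crops included, and the job is handed in when it is done.

```bash
ls; mkdir -p pics; cat > h.py <<'E'
import numpy as np, cv2
from bench import *
def px2w(cam,uv,z):
    p=camera_params(cam);K=np.array(p["K"]);T=np.array(p["camera_from_world"])
    R=T[:3,:3];t=T[:3,3];d=R.T@np.linalg.inv(K)@np.array([uv[0],uv[1],1.]);c=-R.T@t
    return c+d*(z-c[2])/d[2]
def w2px(cam,P):
    p=camera_params(cam);K=np.array(p["K"]);T=np.array(p["camera_from_world"])
    q=K@(T[:3,:3]@np.array(P)+T[:3,3]);return q[:2]/q[2]
def snap(cam,name):
    im=read_camera(cam);cv2.imwrite("pics/"+name,cv2.cvtColor(im,cv2.COLOR_RGB2BGR));return im
E
python3 - <<'E'
from h import *
ims=[]
for c in("top","scene"):
    im=snap(c,c+"0.png")
    cv2.imwrite("pics/%s0b.png"%c,cv2.resize(cv2.cvtColor(im,cv2.COLOR_RGB2BGR),(800,600),interpolation=cv2.INTER_CUBIC))
    for n,z in(("spring_a_center",.018),("carrier",0),("crate",0),("bolt",0),("nut",0)):
        for f in(look_for,tip_of):
            for d in f(c,n):print(c,n,f.__name__,np.round(d["at"]),round(d["confidence"],2),np.round(px2w(c,d["at"],z),3)[:2])
print(read_time_s(),read_tcp_rot(),read_eef_pos())
for c in("top","scene"):
    T=np.array(camera_params(c)["camera_from_world"]);print(c,-T[:3,:3].T@T[:3,3])
E
```

```text
pics
top spring_a_center call [342. 173.] 0.82 [ 0.628 -0.109]
top spring_a_center call [223. 134.] 0.39 [0.736 0.222]
top spring_a_center call [429. 211.] 0.56 [ 0.527 -0.337]
top spring_a_center call [339. 170.] 0.53 [ 0.637 -0.1  ]
top carrier call [431. 211.] 0.77 [ 0.528 -0.353]
top carrier call [430. 211.] 0.88 [ 0.529 -0.348]
top crate call [184. 212.] 0.93 [0.516 0.327]
top crate call [299. 262.] 0.48 [0.386 0.008]
top crate call [186. 215.] 0.78 [0.51  0.321]
top crate call [331. 229.] 0.62 [ 0.474 -0.079]
top bolt call [301. 262.] 0.75 [0.385 0.004]
top bolt call [227. 135.] 0.22 [0.737 0.212]
top bolt call [299. 261.] 0.61 [0.389 0.009]
top nut call [303. 203.] 0.47 [ 0.547 -0.004]
top nut call [302. 200.] 0.62 [ 0.553 -0.   ]
top nut call [270. 174.] 0.48 [0.627 0.088]
scene spring_a_center call [169. 174.] 0.52 [ 0.629 -0.108]
scene spring_a_center call [172. 175.] 0.81 [ 0.627 -0.1  ]
scene carrier call [134. 123.] 0.58 [ 0.535 -0.341]
scene carrier call [134. 120.] 0.64 [ 0.525 -0.347]
scene carrier call [423. 235.] 0.16 [0.395 0.567]
scene crate call [320. 222.] 0.78 [0.512 0.321]
scene crate call [316. 224.] 0.91 [0.524 0.316]
scene crate call [174. 173.] 0.15 [ 0.612 -0.111]
scene bolt call [248. 140.] 0.56 [ 0.387 -0.001]
scene bolt call [248. 141.] 0.75 [0.389 0.003]
scene nut call [218. 174.] 0.67 [ 0.543 -0.001]
scene nut call [217. 176.] 0.45 [ 0.55 -0.  ]
1.1 [ 1.37412364e-01  9.90513928e-01  1.98510933e-06 -2.80266757e-05] [0.17696937 0.6254536  0.2502563 ]
top [0.44673285 0.11288461 0.98335521]
scene [1.01141276 0.42994324 0.92701786]
```

View pics/top0b.png

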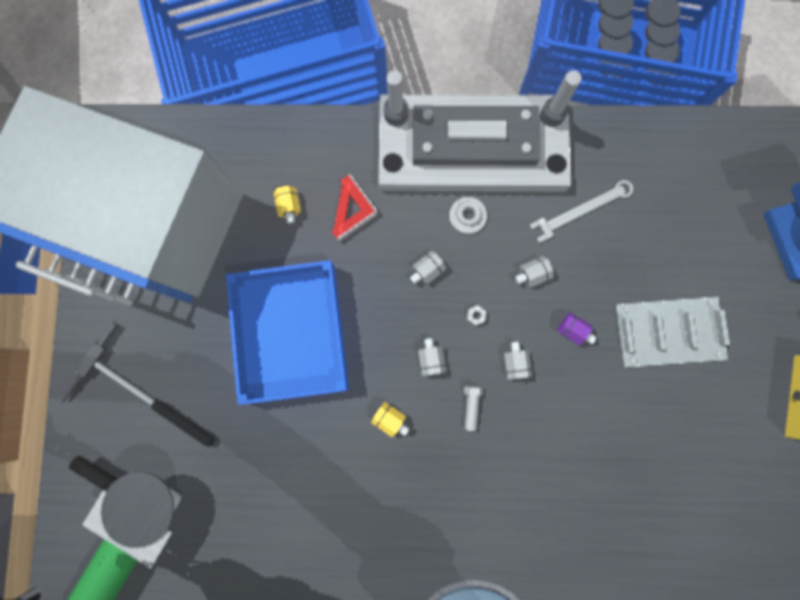

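View pics/scene0b.png

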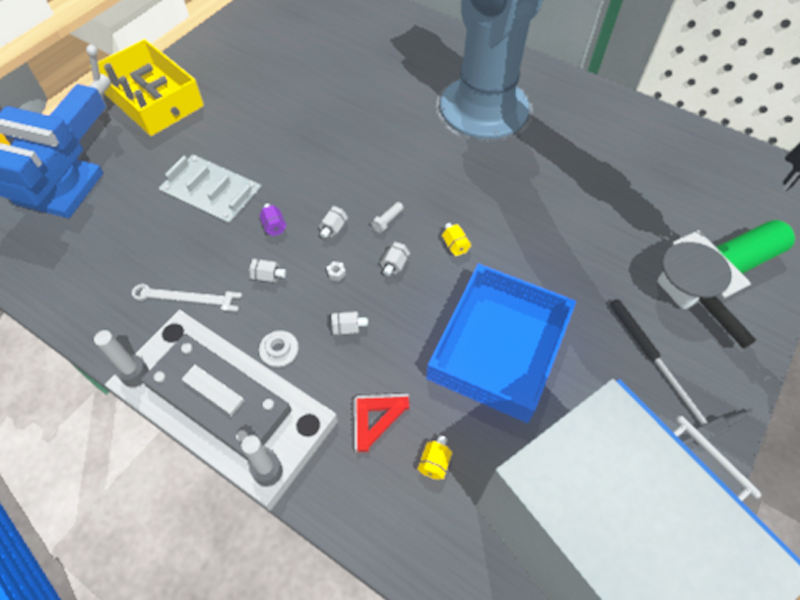

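Candidates in the top view (800-px picture): silver springs at (428,268), (536,272), (431,357) and (516,361). The look-alikes are yellow (286,203), yellow (391,420) and purple (577,329), which the task rules out. The bolt is at (472,408), the nut at (477,315), the carrier at (673,332) and the crate at (288,332). Next I fit the spring model to the silver silhouettes in both cameras and overlay it on a crop.

```bash
cat > fit.py <<'E'
from h import *
from scipy.optimize import minimize
S=4
def spring(x,y,a,rod=.016,z0=0):
    c=np.array([x,y,z0]);ex=np.array([np.cos(a),np.sin(a),0]);ey=np.array([-np.sin(a),np.cos(a),0])
    s=36/np.sqrt(3)/2e3
    hx=[(-.0208,.018),(-s,0),(s,0),(.0208,.018),(s,.036),(-s,.036)]
    body=[c+ex*u+ey*v+np.array([0,0,w]) for u in(-.03,.014) for v,w in hx]
    r=[c+ex*u+ey*.007*np.cos(t)+np.array([0,0,.018+.007*np.sin(t)]) for u in(.013,.014+rod) for t in np.arange(0,6.28,.5)]
    return [body,r]
def plate(x,y,a):
    ex=np.array([np.cos(a),np.sin(a),0]);ey=np.array([-np.sin(a),np.cos(a),0]);c=np.array([x,y,0])
    return [[c+ex*u+ey*v+np.array([0,0,w]) for u in(-.055,.055) for v in(-.089,.089) for w in(0,.006)]]+\
     [[c+ex*u+ey*(v+t)+np.array([0,0,w]) for u in(-.03,.03) for t in(-.004,.004) for w in(.006,.026)] for v in(-.081,-.027,.027,.081)]
def cratem(x,y,a):
    ex=np.array([np.cos(a),np.sin(a),0]);ey=np.array([-np.sin(a),np.cos(a),0]);c=np.array([x,y,0])
    return [[c+ex*u+ey*v+np.array([0,0,w]) for u in(-.11,.11) for v in(-.09,.09) for w in(0,.055)]]
def rend(cam,parts,shape):
    m=np.zeros((shape[0]*S,shape[1]*S),np.uint8)
    for p in parts:
        q=np.array([w2px(cam,P) for P in p]);q=((q+.5)*S-.5)*16
        cv2.fillConvexPoly(m,cv2.convexHull(q.astype(np.int32).reshape(-1,1,2)),255,shift=4)
    return cv2.resize(m,(shape[1],shape[0]),interpolation=cv2.INTER_AREA)/255.
def mask(im,blue=False):
    im=im.astype(float);g=im.mean(2);sat=im.max(2)-im.min(2)
    if blue:return np.clip((im[...,2]-im[...,0]-40)/40,0,1)
    return np.clip((g-105)/50,0,1)*(sat<60)
def fit(ims,model,p0,rad=45,blue=False):
    ms={c:mask(im,blue) for c,im in ims.items()}
    def cost(p):
        e=0
        for c in ims:
            u,v=w2px(c,[p0[0],p0[1],.02]).astype(int);h,w=ms[c].shape
            sl=np.s_[max(v-rad,0):v+rad,max(u-rad,0):u+rad]
            e+=np.sum((rend(c,model(*p),(h,w))-ms[c])[sl]**2)
        return e
    sim=np.array([p0]*4,float);sim[1,0]+=.006;sim[2,1]+=.006;sim[3,2]+=.2
    r=minimize(cost,p0,method="Nelder-Mead",options=dict(initial_simplex=sim,xatol=2e-4,fatol=.02,maxfev=120))
    return r.x,r.fun
E
cat > f0.py <<'E'
from fit import *
import json
ims={c:cv2.cvtColor(cv2.imread(f"pics/{c}0.png"),cv2.COLOR_BGR2RGB) for c in("top","scene")}
out={}
k=.64
for n,(f,t) in dict(s1=((438,262),(416,279)),s2=((546,266),(518,281)),s3=((433,375),(429,340)),s4=((518,378),(514,344))).items():
    A=px2w("top",np.array(f)*k,.018)[:2];B=px2w("top",np.array(t)*k,.018)[:2];d=B-A
    p0=[*(A+B)/2,np.arctan2(d[1],d[0])]
    out[n]=list(fit(ims,spring,p0,18)[0]);r=fit(ims,spring,out[n],18);out[n]=list(r[0]);print(n,np.round(p0,3),np.round(out[n],3),round(r[1],1),
      [np.round(fit({c:ims[c]},spring,out[n],18)[0],3) for c in ims])
r=fit(ims,plate,[.528,-.349,.05],48);out["carrier"]=list(r[0]);print(np.round(r[0],3),r[1],[np.round(fit({c:ims[c]},plate,r[0],48)[0],3) for c in ims])
r=fit(ims,cratem,[.515,.322,.08],60,True);out["crate"]=list(r[0]);print(np.round(r[0],3),r[1])
json.dump(out,open("poses.json","w"))
im=cv2.cvtColor(cv2.resize(ims["top"],None,fx=4,fy=4,interpolation=cv2.INTER_CUBIC),cv2.COLOR_RGB2BGR)
im2=cv2.cvtColor(cv2.resize(ims["scene"],None,fx=4,fy=4,interpolation=cv2.INTER_CUBIC),cv2.COLOR_RGB2BGR)
for c,I in(("top",im),("scene",im2)):
  for n,p in out.items():
    for part in (spring if n[0]=="s" else plate if n=="carrier" else cratem)(*p):
        q=np.array([(w2px(c,P)+.5)*4 for P in part]).astype(np.int32)
        cv2.polylines(I,[cv2.convexHull(q.reshape(-1,1,2))],True,(0,0,255) if part is not None else 0,1)
a=im[150*4:250*4,250*4:475*4];b=im2[90*4:220*4,95*4:280*4]
a=cv2.resize(a,(640,284));b=cv2.resize(b,(440,309))
o=np.zeros((600,640,3),np.uint8);o[:284]=a;o[290:599,:440]=b
cv2.imwrite("pics/fit0.png",o)
E
time python3 f0.py
```

```text
Traceback (most recent call last):
  File "f0.py", line 9, in <module>
    out[n]=list(fit(ims,spring,p0,18)[0]);r=fit(ims,spring,out[n],18);out[n]=list(r[0]);print(n,np.round(p0,3),np.round(out[n],3),round(r[1],1),
                ~~~^^^^^^^^^^^^^^^^^^
  File "fit.py", line 38, in fit
    r=minimize(cost,p0,method="Nelder-Mead",options=dict(initial_simplex=sim,xatol=2e-4,fatol=.02,maxfev=120))
  File "fit.py", line 35, in cost
    e+=np.sum((rend(c,model(*p),(h,w))-ms[c])[sl]**2)
               ~~~~^^^^^^^^^^^^^^^^^^^
  File "fit.py", line 21, in rend
    q=np.array([w2px(cam,P) for P in p]);q=((q+.5)*S-.5)*16
                ~~~~^^^^^^^
  File "h.py", line 8, in w2px
    p=camera_params(cam);K=np.array(p["K"]);T=np.array(p["camera_from_world"])
ValueError: time passes only in moves, steps and waits

real	0m1.415s
user	0m1.465s
sys	0m0.130s
```

Calling the calibration too often is refused, so I'll cache it.

```bash
sed -i 's/^from bench import \*/from bench import *\nimport functools\n_cp=camera_params\n@functools.cache\ndef camera_params(c): return _cp(c)/' h.py
time python3 f0.py
```

```text
s1 [0.626 0.08  2.245] [0.628 0.084 2.242] 207.9 [array([0.629, 0.084, 2.256]), array([0.627, 0.083, 2.203])]
s2 [ 0.622 -0.104  2.074] [ 0.624 -0.104  2.   ] 252.0 [array([ 0.625, -0.104,  2.007]), array([ 0.623, -0.106,  1.981])]
s3 [0.473 0.073 0.12 ] [0.476 0.074 0.156] 200.9 [array([0.476, 0.075, 0.15 ]), array([0.475, 0.073, 0.159])]
s4 [ 0.469 -0.073  0.102] [ 0.472 -0.074  0.122] 210.4 [array([ 0.472, -0.073,  0.085]), array([ 0.47 , -0.076,  0.149])]
[ 0.525 -0.346  0.086] 1203.072157170319 [array([ 0.525, -0.346,  0.09 ]), array([ 0.524, -0.348,  0.09 ])]
[0.513 0.32  0.144] 152.37875937139563
real	0m4.330s
user	0m7.334s
sys	0m1.425s
```

View pics/fit0.png

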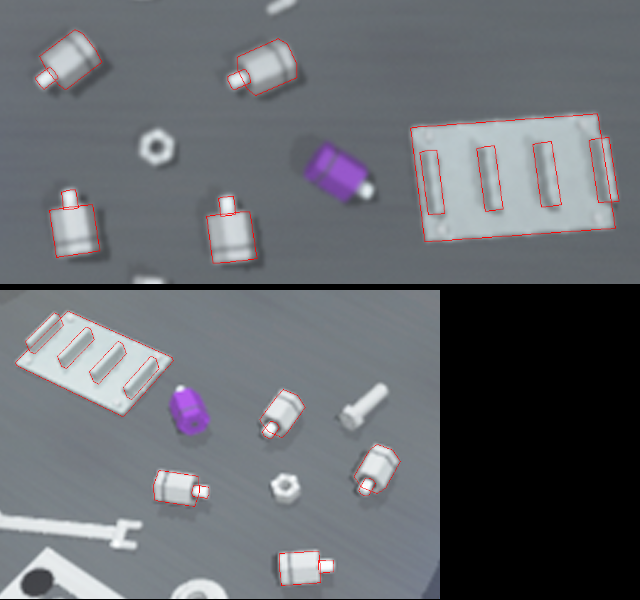

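The model outlines sit on the four silver springs, the carrier and its rails in both views, and the purple and yellow ones are left out. Next I check that every pose is reachable.

```bash
cat >> h.py <<'E'
import json
from scipy.spatial.transform import Rotation as Rn
P=json.load(open("poses.json"))
def q(a):
    y=np.array([np.cos(a),np.sin(a),0]);z=np.array([0,0,-1.]);return Rn.from_matrix(np.c_[np.cross(y,z),y,z]).as_quat()
def best(x,y,z,a):
    "yaw (a or a+pi) nearest in joint space"
    now=np.array(read_qpos());c=[]
    for k in(0,np.pi):
        j=inverse_kinematics([x,y,z],q(a+k))
        if j is not None:c.append((np.abs(np.array(j)-now).max(),a+k,j))
    return min(c,key=lambda t:t[0])
def inframe(n,u,v):
    x,y,a=P[n];return x+u*np.cos(a)-v*np.sin(a),y+u*np.sin(a)+v*np.cos(a),a
E
python3 - <<'E'
from h import *
g={n:(P[n][0],P[n][1],P[n][2]) for n in("s1","s2","s3","s4")}
for v in(-.04,.04):g["crate%g"%v]=inframe("crate",0,v)
for v in(-.054,0,.054):g["lane%g"%v]=inframe("carrier",0,v)
for n,(x,y,a) in g.items():
    for k in(0,np.pi):
        for z in(.022,.2):
            j=inverse_kinematics([x,y,z],q(a+k));print(n,k>0,z,np.round(j,2) if j is not None else None)
print(read_time_s())
E
```

```text
s1 False 0.022 [-0.4   0.64  0.26  1.78 -0.23  0.75  2.22]
s1 False 0.2 [-0.53  0.42  0.43  1.7  -0.2   1.06  2.2 ]
s1 True 0.022 [-0.74  0.76  0.72  1.8  -0.66  0.84 -0.6 ]
s1 True 0.2 [-0.76  0.48  0.73  1.71 -0.36  1.08 -0.81]
s2 False 0.022 [-0.25  0.67  0.46  1.79 -0.41  0.77  2.41]
s2 False 0.2 [-0.48  0.49  0.76  1.72 -0.38  1.09  2.4 ]
s2 True 0.022 [-0.39  0.73  0.64  1.8  -0.58  0.81 -0.6 ]
s2 True 0.2 [-0.64  0.59  1.01  1.72 -0.55  1.14 -0.61]
s3 False 0.022 [-0.68  0.47  0.5   2.16 -0.39  0.6   0.26]
s3 False 0.2 [-0.87  0.13  0.68  2.07 -0.1   0.97  0.02]
s3 True 0.022 [-1.27  1.13  1.36  2.18 -1.3   1.16 -2.18]
s3 True 0.2 [-1.43  0.41  1.42  2.08 -0.47  1.04 -2.76]
s4 False 0.022 [-0.74  0.65  0.96  2.18 -0.83  0.74  0.91]
s4 False 0.2 [-0.86  0.16  1.02  2.09 -0.16  0.98  0.36]
s4 True 0.022 [-0.96  1.12  1.36  2.19 -1.3   1.16 -1.9 ]
s4 True 0.2 [-1.13  0.38  1.42  2.09 -0.45  1.03 -2.51]
crate-0.04 False 0.022 [-0.93  0.61  0.45  1.9  -0.39  0.72 -0.11]
crate-0.04 False 0.2 [-0.97  0.35  0.49  1.81 -0.19  1.03 -0.27]
crate-0.04 True 0.022 [-0.49  0.57 -0.1   1.87  
[... 405 characters left out ...]
]
lane-0.054 False 0.2 [-0.18  0.75  1.15  1.64 -0.72  1.23  1.21]
lane-0.054 True 0.022 [-0.24  1.3   1.36  1.73 -1.33  1.32 -1.63]
lane-0.054 True 0.2 [-0.25  0.93  1.37  1.65 -0.93  1.36 -1.8 ]
lane0 False 0.022 [-0.16  0.86  0.92  1.81 -0.86  0.92  1.25]
lane0 False 0.2 [-0.3   0.67  1.15  1.73 -0.66  1.18  1.13]
lane0 True 0.022 [-0.35  1.27  1.36  1.82 -1.33  1.3  -1.65]
lane0 True 0.2 [-0.38  0.86  1.37  1.74 -0.88  1.31 -1.86]
lane0.054 False 0.022 [-0.26  0.82  0.92  1.89 -0.85  0.88  1.19]
lane0.054 False 0.2 [-0.29  0.47  0.93  1.81 -0.43  1.08  0.89]
lane0.054 True 0.022 [-0.46  1.25  1.36  1.9  -1.32  1.27 -1.69]
lane0.054 True 0.2 [-0.5   0.79  1.38  1.82 -0.82  1.26 -1.94]
1.1
```

```bash
cat >> h.py <<'E'
def pick(n,flip,z=.019,eff=28):
    x,y,a=P[n];o=q(a+(np.pi if flip else 0))
    move_ptp([x,y,.12],o);move_gripper(.076,eff)
    movel([x,y,z],speed=.12)
    move_gripper(.0,eff);pause(.2)
    g=read_finger_gap();print(n,"gap",round(g,4),"grip",round(read_grasp_force(),1),"ft",np.round(read_ft_force(),1),"t",read_time_s())
    return g
E
python3 - <<'E'
from h import *
movel([.2,.46,.28],speed=.3)
print(read_time_s())
pick("s3",False)
movel([*P["s3"][:2],.13],speed=.15);print(read_finger_gap(),read_grasp_force(),np.round(read_ft_force(),1),read_time_s())
E
```

```text
1.8167
s3 gap 0.0496 grip 25.8 ft [-9.2 -0.9 18.3] t 5.4417
0.04928506580512332 29.914502631872892 [-0.1 -1.2 -2.9] 6.3333
```

s3 gave way (49.6 mm), so it is flat and goes in the crate. The 18 N upward force shows the tips touched the bench, so I'll grasp a little higher. Then s4.

```bash
cat >> h.py <<'E'
def crate(v):
    x,y,a=inframe("crate",0,v);o=q(a)
    move_ptp([x,y,.14],o);movel([x,y,.032],speed=.15)
    print("crate ft",np.round(read_ft_force(),1),"gap",round(read_finger_gap(),4))
    move_gripper(.075);movel([x,y,.14],speed=.25);print("t",read_time_s())
def lane(v):
    x,y,a=inframe("carrier",0,v);o=q(a)
    move_ptp([x,y,.12],o);movel([x,y,.05],speed=.15);movel([x,y,.029],speed=.05)
    print("lane ft",np.round(read_ft_force(),1),"gap",round(read_finger_gap(),4))
    move_gripper(.076);movel([x,y,.13],speed=.15);print("t",read_time_s())
E
python3 - <<'E'
from h import *
crate(-.04)
g=pick("s4",False,z=.023)
movel([*P["s4"][:2],.13],speed=.15);print(read_finger_gap(),read_grasp_force(),np.round(read_ft_force(),1),read_time_s())
snap("top","t1.png");snap("scene","sc1.png")
E
python3 -c "
import cv2,numpy as np
a=cv2.imread('pics/t1.png')[120:290,130:360];b=cv2.imread('pics/sc1.png')[70:290,80:400]
o=np.zeros((590,800,3),np.uint8)
a=cv2.resize(a,(400,296));b=cv2.resize(b,(790,543)) if 0 else cv2.resize(b,(400,275));o[:296,:400]=a;o[:275,400:]=b;cv2.imwrite('pics/v1.png',o[:300])"
```

```text
crate ft [ 0.3 -0.5 -2.9] gap 0.0491
t 9.0167
s4 gap 0.058 grip 28.3 ft [-2.1 -0.2  6.4] t 12.0583
0.05753223756871499 30.526602879949678 [ 0.3  0.6 -2.6] 12.925
```

View pics/v1.png

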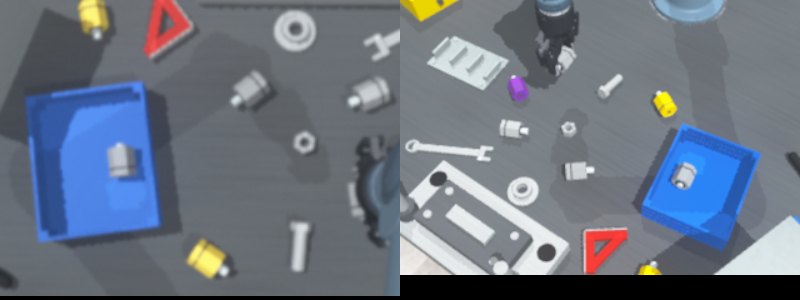

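Spring s3 lies in the crate, at about (122,160) in the left panel. s4 is held at 58 mm, so it is charged and goes into a lane.

```bash
python3 - <<'E'
from h import *
lane(-.054)
g=pick("s2",True,z=.023)
movel([*P["s2"][:2],.13],speed=.15);print(read_finger_gap(),read_grasp_force(),np.round(read_ft_force(),1),read_time_s())
snap("top","t2.png");snap("scene","sc2.png")
E
python3 -c "
import cv2,numpy as np
a=cv2.imread('pics/t2.png')[150:270,340:500];b=cv2.imread('pics/sc2.png')[70:190,80:240]
cv2.imwrite('pics/v2.png',cv2.resize(np.hstack([a,b]),(800,300),interpolation=cv2.INTER_CUBIC))"
```

```text
lane ft [-1.8  2.2  5.3] gap 0.0575
t 16.6167
s2 gap 0.0574 grip 29.1 ft [-0.2 -0.8  5.1] t 19.675
0.05776702422340984 30.609940707217902 [-0.2 -0.5 -1.7] 20.5417
```

View pics/v2.png

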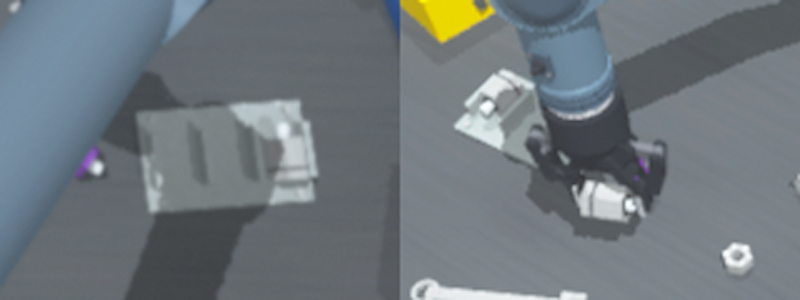

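s4 sits in the far lane, at (288,155) in the left panel. s2 is charged too (57.7 mm), so it goes in the near lane. s1 should then be flat.

```bash
python3 - <<'E'
from h import *
lane(.054)
g=pick("s1",True,z=.023)
movel([*P["s1"][:2],.13],speed=.15);print(read_finger_gap(),read_grasp_force(),np.round(read_ft_force(),1),read_time_s())
if g<.053:
    crate(.04)
    movel([.36,.12,.3],speed=.3)
snap("top","t3.png");snap("scene","sc3.png");print(read_time_s())
E
python3 -c "
import cv2,numpy as np
a=cv2.imread('pics/t3.png')[120:290,130:490];b=cv2.imread('pics/sc3.png')[60:290,80:400]
o=np.zeros((600,800,3),np.uint8);o[:260,:550]=cv2.resize(a,(550,260));o[265:595,:460]=cv2.resize(b,(460,330))
o[0:250,555:]=cv2.resize(cv2.imread('pics/t3.png')[170:245,390:470],(245,250));o[300:550,470:]=cv2.resize(cv2.imread('pics/sc3.png')[85:150,90:176],(330,250))
cv2.imwrite('pics/v3.png',o)"
```

```text
lane ft [-1.2  2.6  8. ] gap 0.0574
t 24.2417
s1 gap 0.0492 grip 29.6 ft [ 2.6 -2.7  6. ] t 27.4333
0.048886863544431655 29.682697578282387 [-0.2  0.5 -2.9] 28.3
crate ft [ 0.4  0.7 -2.9] gap 0.0487
t 31.2833
34.8083
```

View pics/v3.png

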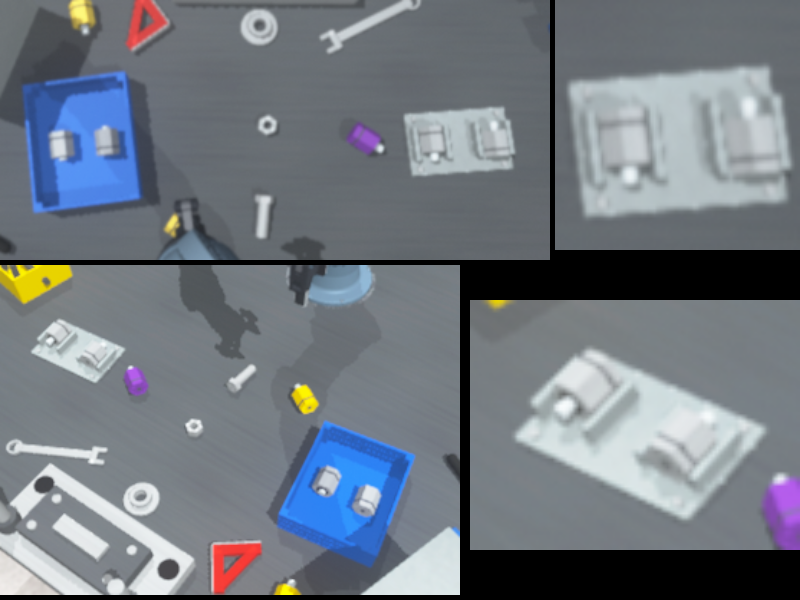

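The last picture shows both flat springs in the crate, at (62,145) and (107,141) in the upper-left panel. Both charged ones lie between the rails, at (432,140) and (494,138). Nut, bolt, flange, magnet and wrench show no visible shift, and the arm is clear.

```bash
python3 -c "
from bench import *
print(sign_off())"
```

```text
the job is handed in; nothing more can be done
None
```

Job handed in after about 35 s of the 72 s: the two springs that gave way (about 49 mm when squeezed) are in the scrap crate, and the two that stood firm (about 58 mm) are in separate outer lanes of the carrier; sign-off returned no verdict.

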